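Guard the blade and hold the microtome's cassette clamp open

ROBOT

A 6-joint arm with a two-finger parallel gripper is mounted at the origin on a cart in front of the work surface, level with it; the furniture and walls round the work are solid. World frame = base frame: x ahead of the robot, y to its left, z up, the work surface at z = 0. Lengths are in m, angles in degrees, forces in N, time in s.
With the tool pointing down it reaches from about 0.35 to 0.875 m from the base axis. Payload 4.2 kg.
Tool frame: the origin (TCP) lies at the very end of the fingers, on their centre line; the grasp point (between the pads) lies 19 mm behind it; z points along the fingers, y is the line along which they close (so a half turn about z gives the same grasp; the last joint's range is limited). The gripper opens to 87 mm and grips with 3 to 60 N. Pads are 19 mm wide; open, the fingers measure 117 mm over their backs; the gripper's body (75 mm by 190 mm) begins 51 mm behind the grasp point.
Start: joints at [88.614, 22.042, 0.453, 0, -68.411, -14.817], TCP at [0.174, 0.6, 0.223] pointing down, gripper open.
Joint ranges: [-179.83, 179.83], [-69.29, 118.12], [-61.27, 80.66], [-181.25, 117.63], [-171.15, -9.14], [-177.46, 177.46]. Speed limits (degrees/s): [159.86, 159.86, 180, 180, 180, 180].

INTERFACE

Orientations are given as a 3x3 rotation matrix whose columns are the frame's x, y, z axes.
In Python, from station import sense, cams, r gives the robot as it stands. The module is installed in compiled form; this text tells all that it offers.
- The arm moves only by the tool step_arm, never from a script. Its argument "targets" is text: rows parted by semicolons, each of 4 numbers parted by spaces: the shift along the tool's x, y, z in cm, then the turn about the tool's z in degrees. In form: x y z turn; .... A call has 1 to 12 rows; each row shifts and turns the commanded pose from where the row before left it, along the tool's axes as they then stand; what a row does not reach is not made up. A row lasts 1/12 s, in which the tool goes at most 41.7 mm and 7.16 degrees, less where a joint would pass 70% of its speed; a pose out of reach is approached as far as the arm can. A call with a gripper value outside its range is refused whole. "claw" is the finger opening in cm, from 0 to 8.7, set as the call begins (left out, the last holds). The fingers move at their own pace and stop on an object; the grip force is fixed at half the most. Time passes only in rows, so rows that do not move let the fingers close. It gives the time, the measured TCP pose, the force, the opening and the grip force at its end, in the units of the state.
- sense(): the state, without advancing time (a new reading comes with each control period).
- cams.capture(name): name is "scene" or "top"; returns a dict with "frame" (400x640x3 uint8, blue, green, red), "vertical_fov" (degrees; the focal length in pixels is half the picture's height over the tangent of half this angle, whatever the lens; pixels are square), "cx", "cy" (the principal point, pixels), "eye" and "rotation" of the camera in the world. Camera axes: x right, y down, z forward; pixel columns grow to the right and rows downward; lengths in m; the calibration is good to about 2 mm. A picture is of the moment at which its call begins. There is no depth.
- r.finish_job(): hands the job in; it is judged then, once.
The state is a dict: "time_s": time; "joints": joint angles; "joint_velocities": joint speeds; "effort": joint torques, N m; "tcp_pos": TCP position; "ee_rot": TCP orientation; "wrist_force": force on the tool from outside, world axes, zero at the start; "moment": the same for the moment, N m; "gripper_width": opening from 0.0 (shut) to 1.0 (fully open); "gripper_force": force on a finger pad.
Only numpy, scipy, OpenCV 4.12 (cv2) and the standard library are available. Lean on these libraries where they do the work, as an engineer would, in place of code of your own. Each camera call takes 0.05 s, during which the arm holds its last target. There are 200 camera calls.

TASK

The wax block in the microtome is to be changed. First swing the knife guard all the way over the blade; only then pull the lever of the cassette clamp forward against its spring, fully to its stop, and finish while holding it there with the guard still over the blade, so that a colleague can lift the block out. Keep the fingers off the blade and leave the things lying around the microtome where they are.

Things in the scene. Friction and masses are not known exactly. Their poses are not given: they have to be found in the camera images.
- microtome: White microtome fixed to the table, base 340 x 200 x 32 mm. Origin under it, 205 mm behind its front edge, on the centre plane; x to the back, y left, z up; both hinges lie along y. Housing 229 mm high from x = +10 mm back; before it the clamp (x -68 to -26, up to z 214 mm without lever, 66 mm wide); before that the knife holder (x -183 to -117 mm).
- blade: The microtome blade in the knife holder, 80 mm long along the microtome's y, its edge upward. Origin at the middle of the edge, 117 mm above the table.
- guard (a joint): Angle of the knife guard: 0 laid open to the front, 2.2 rad fully over the blade (its stop). It grows as the tab goes from the front up and over to the back (towards the specimen head). Stiff enough to stay wherever it is left (about 1 N at the tab moves it). It starts at 0 to 0.35.
- guard_hinge (a point): Point on the guard's hinge axis, in the microtome's centre plane, 85 mm above the table.
- guard_grip (a point): Grip point of the guard, near the end of its tab, 75 mm from the hinge. The tab is 12 mm thick along the microtome's y, 14 mm wide; 12 mm of it lie beyond this point, the 126 mm cover strip is 30 mm inward. Fully over the blade the point is 68 mm above and 33 mm behind the hinge; laid open, 74 mm before it and 13 mm below. Pinched on its flat sides the tab turns between the fingers.
- lever_angle (a joint): Angle of the cassette clamp's lever: 0 at rest (leaning 0.2 rad from upright towards the back), 1.1 rad pulled forward to its stop (0.9 rad forward of upright). A spring pulls it back to 0 at once if it is let go: about 2.6 N at the grip at the start, 6 N at the stop.
- clamp_hinge (a point): Point on the clamp lever's hinge axis, in the microtome's centre plane, 203 mm above the table.
- lever_grip (a point): Centre of the lever's black grip, 62 mm from the hinge axis. The grip is 14 mm thick along the microtome's y, 13 mm across and 32 mm long along the lever. Pinched on its two flat sides it can turn between the fingers; it may also be pushed from behind. A pinch slips some mm on the way, so pull on until the stop is felt (likewise the guard).
- clamp_lever: The lever itself: steel arm with a black grip, 78 mm long from its hinge. Origin on the hinge axis; at lever angle 0 its axes are those of the microtome.
- block_a: Spare wax block on a white cassette, 40 x 28 x 16 mm, lying to the left of the microtome; to be left alone. Origin at its underside.
- block_b: A second spare wax block, the same, also to the left; to be left alone.
- tweezers: Steel tweezers, 14 x 121 x 9 mm, lying to the left of the front of the microtome; to be left alone.
- slides: Stack of glass slides, 77 x 28 x 10 mm, to the right of the front of the microtome; to be left alone.
- petri: Petri dish, 64 mm across, 14 mm high, right of the microtome; to be left alone.
- dropper: Dropper bottle, 31 mm across, 86 mm high, right of the microtome; to be left alone.
- mountant_jar: Amber jar with white cap, 45 mm across, 55 mm high, left of the housing; to be left alone.
- vial: Stain vial, 25 mm across, 59 mm high, left of the housing; to be left alone.

How it is judged:
By the outcome, as a careful person would: the job done as asked, in the order asked, and still so for the second after the job is handed in, while the arm keeps its last pose, push and grip.
It also fails if it takes over 58 s, if anything falls off the work surface, if the arm or the gripper's body presses on something with over 40 N, if the wrist force passes 120 N, or if a joint passes its speed limit or range.

## Working session

There is one attempt and no reset: what is moved stays moved. The work goes in short steps, Python scripts to look and compute and a tool call to move; the robot and the scene stay as the last step left them, time stands still between calls to the robot, and variables do not carry over. Pictures are saved under pics/ and viewed, at most 10 in all, crops included, and the job is handed in when it is done.

Besides the shell and the picture viewer there is one more tool, called after "Emit:" as name(argument=value, ...) on one line, values as JSON. step_arm: Moves the arm, as the interface text tells. Its arguments: {"type":"object","properties":{"targets":{"type":"string"},"claw":{"type":"number"}},"required":["targets"]}

```bash
mkdir -p pics; python3 - <<'E'
from station import sense,cams,r
import cv2,numpy as np
np.set_printoptions(precision=4,suppress=True)
for n in("scene","top"):
    c=cams.capture(n);cv2.imwrite(f"pics/{n}0.png",c["frame"]);print(n,c["vertical_fov"],c["cx"],c["cy"],c["eye"],c["rotation"],{k:v for k,v in c.items() if k not in("frame","rotation")}.keys())
s=sense();print(s["tcp_pos"],s["ee_rot"],s["time_s"],s["wrist_force"])
E
```

```text
scene 56.25687183300171 322.3246219065246 203.32439709527625 [-0.101   0.4771  0.5237] [[-0.5747 -0.3167  0.7546]
 [-0.8183  0.2357 -0.5243]
 [-0.0118 -0.9188 -0.3946]] dict_keys(['vertical_fov', 'cx', 'cy', 'eye'])
top 45.213070847020894 321.1244260033375 200.70047203253299 [ 0.4298 -0.006   1.3248] [[ 0.0138 -0.9921  0.1249]
 [-0.9999 -0.0148 -0.0066]
 [ 0.0084 -0.1248 -0.9921]] dict_keys(['vertical_fov', 'cx', 'cy', 'eye'])
[0.1742 0.5996 0.2215] [[ 0.9602 -0.2792 -0.0005]
 [-0.2792 -0.9602 -0.002 ]
 [ 0.0001  0.002  -1.    ]] 0.1 [ 0.2182 -0.4923 -0.2165]
```

View pics/scene0.png

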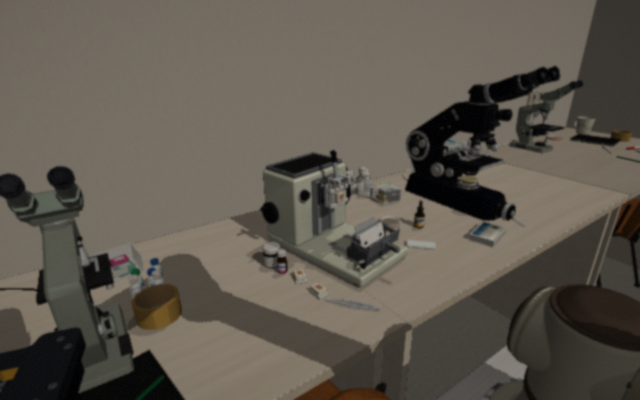

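View pics/top0.png

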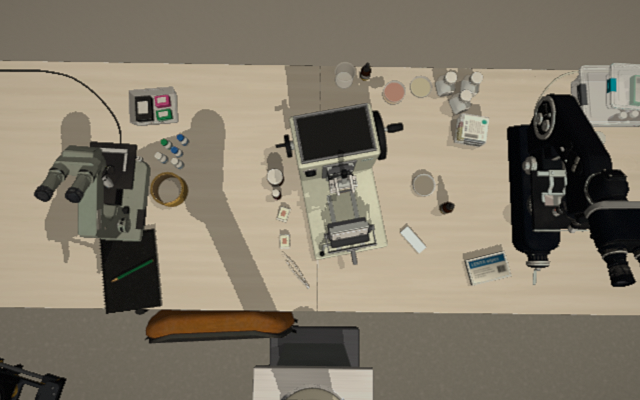

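The scene view shows the microtome at about (330,225), with the guard lying in front of the holder. In the top view its base spans about (300–387, 105–262), turned by roughly 10°, with the guard tab near (354,257) and the lever near (343,175). I'll zoom in next.

```bash
python3 - <<'E'
import cv2
a=cv2.imread("pics/top0.png")[155:270,285:400];b=cv2.imread("pics/scene0.png")[145:290,255:415]
cv2.imwrite("pics/tz.png",cv2.resize(a,None,fx=5,fy=5,interpolation=2));cv2.imwrite("pics/sz.png",cv2.resize(b,None,fx=4,fy=4,interpolation=2))
E
```

```text
(no output)
```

View pics/tz.png

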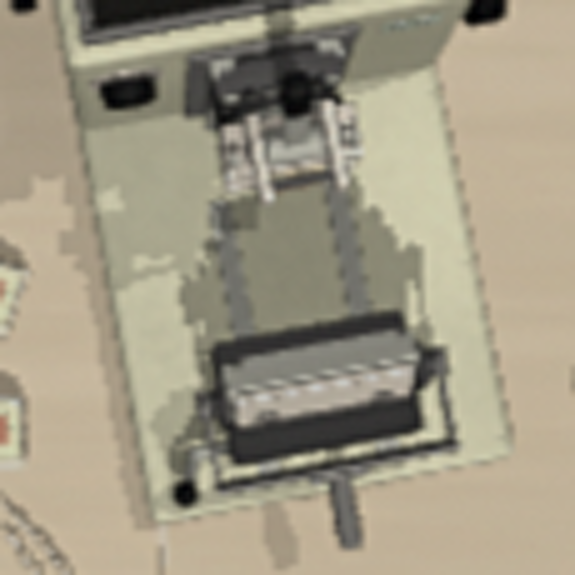

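View pics/sz.png

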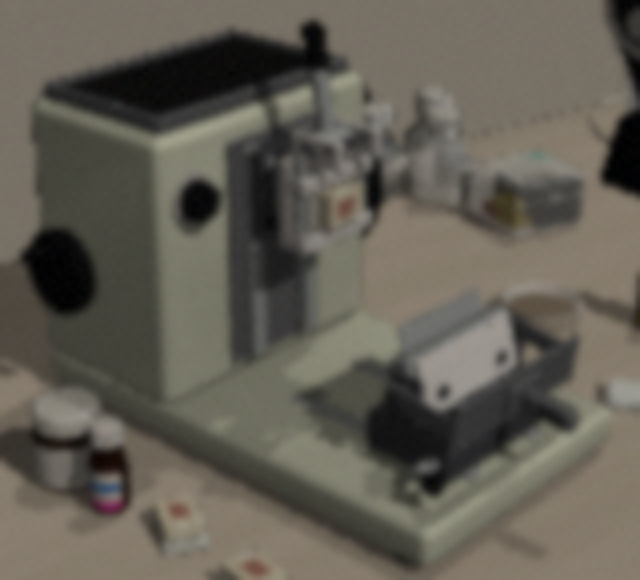

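The crops show the base's front corners at top-view pixels (316,259) and (387,245), the tab tip at about (355,264), and the lever's black grip at about (344,173).

```bash
cat >h.py <<'E'
import numpy as np,cv2
np.set_printoptions(precision=4,suppress=True)
def ray(c,u,v):
    f=200/np.tan(np.radians(c["vertical_fov"])/2)
    d=c["rotation"]@np.array([(u-c["cx"])/f,(v-c["cy"])/f,1]);return np.array(c["eye"]),d/np.linalg.norm(d)
def onz(c,u,v,z):
    e,d=ray(c,u,v);return e+d*(z-e[2])/d[2]
def tri(c1,p1,c2,p2):
    e1,d1=ray(c1,*p1);e2,d2=ray(c2,*p2)
    t=np.linalg.lstsq(np.c_[d1,-d2],e2-e1,rcond=None)[0];a,b=e1+t[0]*d1,e2+t[1]*d2
    return (a+b)/2,np.linalg.norm(a-b)
E
python3 - <<'E'
from h import *
from station import cams
c=cams.capture("top");s=cams.capture("scene")
T=lambda x,y:(285+x/5-.4,155+y/5-.4)
S=lambda x,y:(255+x/4-.4,145+y/4-.4)
L=onz(c,*T(155,522),.032);R=onz(c,*T(512,452),.032)
print(L,R,np.linalg.norm(L-R))
y=(L-R)/np.linalg.norm(L-R);x=np.array([y[1],-y[0],0]);
B1=onz(c,*T(437,70),.032);d=(B1-R);print("side yaw",np.degrees(np.arctan2(d[1],d[0])),"front yaw",np.degrees(np.arctan2(x[1],x[0])))
O=(L+R)/2+.205*x;O[2]=0;print("O",O)
def m(p):return np.array([(p-O)@x,(p-O)@y,p[2]])
for n,u,z in(("lever",(295,92),.264),("tabtip",(350,545),.075),("tabbase",(338,478),.08),("bladeL",(232,392),.117),("bladeR",(418,360),.117),("frontbarL",(215,488),.08),("frontbarR",(455,442),.08)):
    p=onz(c,*T(*u),z);print(n,p,m(p))
for n,a,b in(("lever",T(295,92),S(314,40)),("tabtip",T(350,545),S(570,415)),):
    p,e=tri(c,a,s,b);print(n,p,e,m(p))
E
```

```text
[ 0.4354 -0.002   0.032 ] [ 0.4754 -0.1931  0.032 ] 0.19522787336880565
side yaw 11.006105666097428 front yaw 11.81399283891962
O [ 0.656  -0.0556  0.    ]
lever [ 0.6267 -0.0626  0.264 ] [-0.0301 -0.0009  0.264 ]
tabtip [ 0.4248 -0.103   0.075 ] [-0.236   0.0009  0.075 ]
tabbase [ 0.459  -0.0962  0.08  ] [-0.2012  0.0006  0.08  ]
bladeL [ 0.5004 -0.04    0.117 ] [-0.1491  0.0471  0.117 ]
bladeR [ 0.5179 -0.1336  0.117 ] [-0.1512 -0.048   0.117 ]
frontbarL [ 0.453  -0.0328  0.08  ] [-0.1941  0.0639  0.08  ]
frontbarR [ 0.4784 -0.1567  0.08  ] [-0.1946 -0.0626  0.08  ]
lever [ 0.6261 -0.0626  0.2668] 0.0002163568986598018 [-0.0307 -0.0007  0.2668]
tabtip [ 0.4257 -0.1019  0.0787] 0.0023576671684264615 [-0.235   0.0019  0.0787]
```

Everything agrees: yaw is about 11.4°, the guard hinge is at microtome x ≈ -0.150, and the clamp hinge is at x ≈ -0.042. I'll start moving.

Emit:
step_arm(targets="0 0 0 -6.9; 0 0 0 -6.9; 0 0 0 -6.9; 0 0 0 -6.9; 0.6 3.8 0 0; 0.6 3.8 0 0; 0.6 3.8 0 0; 0.6 3.8 0 0; 0.6 3.8 0 0; 0.6 3.8 0 0; 0.6 3.8 0 0; 0.6 3.8 0 0", claw=6)

```text
time_s: 1.2
tcp_pos: [0.2816, 0.3096, 0.2225]
ee_rot: [[0.98, 0.198, -0.0], [0.198, -0.98, 0.0], [0.0, -0.0, -1.0]]
wrist_force: [1.2, 0.3, 0.6]
gripper_width: 0.692
gripper_force: 0.0
```

Emit:
step_arm(targets="0.6 3.8 0 0; 0.6 3.8 0 0; 0.6 3.8 0 0; 0.6 3.8 0 0; 0.6 3.8 0 0; 0.6 3.8 0 0; 0.6 3.8 0 0; 0.6 3.8 0 0; 0.6 3.8 0 0; 0.6 3.8 0 0; 0.6 3.8 0 0; 0 0 0 0")

```text
time_s: 2.2
tcp_pos: [0.43, -0.09, 0.2223]
ee_rot: [[0.982, 0.19, -0.0], [0.19, -0.982, -0.001], [-0.0, 0.001, -1.0]]
wrist_force: [-0.0, 0.5, 0.3]
gripper_width: 0.688
gripper_force: 0.0
```

Emit:
step_arm(targets="0 0 0 0; 0 0 0 0")

```text
time_s: 2.37
tcp_pos: [0.4284, -0.0852, 0.2223]
ee_rot: [[0.98, 0.197, -0.001], [0.197, -0.98, 0.0], [-0.001, -0.0, -1.0]]
wrist_force: [-0.2, 1.2, -0.4]
gripper_width: 0.691
gripper_force: 0.0
```

Emit:
step_arm(targets="0.55 1.6 2 0; 0 0 3 0; 0 0 3 0; 0 0 3 0; 0 0 2 0; 0 0 1.5 0; 0 0 1 0; 0 0 0.5 0; 0 0 0 0; 0 0 0 0")

```text
time_s: 3.2
tcp_pos: [0.4377, -0.0988, 0.0631]
ee_rot: [[0.98, 0.2, 0.001], [0.2, -0.98, -0.0], [0.001, 0.0, -1.0]]
wrist_force: [-0.4, 0.4, -0.3]
gripper_width: 0.695
gripper_force: 0.0
```

```bash
python3 - <<'E'
from h import *
from station import cams,sense
print(sense()["tcp_pos"],sense()["wrist_force"])
a=cams.capture("top")["frame"][205:285,305:405];b=cams.capture("scene")["frame"][175:275,315:435]
f=lambda i,k:cv2.resize(i,(400,400) if 0 else None,fx=k,fy=k,interpolation=2)
A=f(a,4);B=f(b,3.2)
cv2.imwrite("pics/g1.png",np.hstack([A[:320],B[:320]]))
E
```

```text
[ 0.4377 -0.0988  0.0631] [-0.4085  0.382  -0.2878]
```

View pics/g1.png

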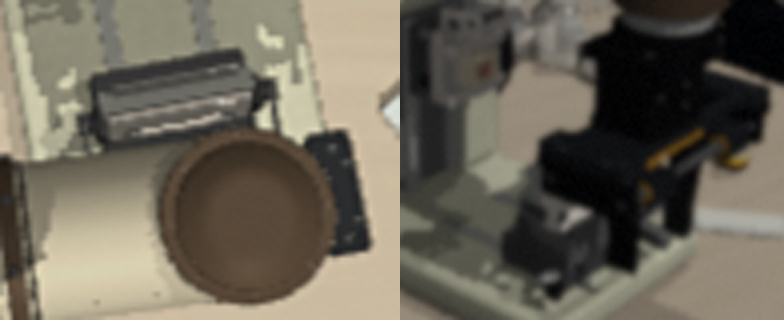

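The tab lies between the two fingers (right crop, about (655,230)). I'll close on it.

Emit:
step_arm(targets="0 0 0 0; 0 0 0 0; 0 0 0 0; 0 0 0 0; 0 0 0 0; 0 0 0 0; 0 0 0 0; 0 0 0 0", claw=0)

```text
time_s: 3.97
tcp_pos: [0.4374, -0.1002, 0.0626]
ee_rot: [[0.98, 0.198, -0.0], [0.198, -0.98, -0.001], [-0.0, 0.001, -1.0]]
wrist_force: [1.9, -19.4, -1.7]
gripper_width: 0.167
gripper_force: 9.9
```

Emit:
step_arm(targets="0 0.15 0 0; 0 0 0 0; 0 0 0 0; 0 0 0 0")

```text
time_s: 4.3
tcp_pos: [0.4377, -0.102, 0.0626]
ee_rot: [[0.98, 0.198, -0.0], [0.198, -0.98, -0.001], [-0.0, 0.001, -1.0]]
wrist_force: [0.9, -6.2, 0.4]
gripper_width: 0.136
gripper_force: 30.0
```

Emit:
step_arm(targets="0 0.05 -0.65 0; 0 0 -0.65 0; 0.1 0 -0.65 0; 0.13 0 -0.64 0; 0.2 0 -0.62 0; 0.24 0 -0.61 0; 0.32 0 -0.57 0; 0.34 0 -0.56 0; 0.4 0 -0.52 0; 0.44 0 -0.48 0; 0.48 0 -0.44 0; 0.52 0 -0.4 0")

```text
time_s: 5.3
tcp_pos: [0.4648, -0.0965, 0.129]
ee_rot: [[0.98, 0.197, -0.01], [0.197, -0.98, -0.002], [-0.01, -0.0, -1.0]]
wrist_force: [-2.6, -6.0, -4.3]
gripper_width: 0.136
gripper_force: 30.0
```

Emit:
step_arm(targets="0 0 0 0; 0 0 0 0")

```text
time_s: 5.47
tcp_pos: [0.4658, -0.0964, 0.1297]
ee_rot: [[0.98, 0.197, -0.007], [0.197, -0.98, -0.002], [-0.008, 0.0, -1.0]]
wrist_force: [-2.3, -4.6, -0.2]
gripper_width: 0.134
gripper_force: 30.0
```

Emit:
step_arm(targets="0.55 0 -0.35 0; 0.58 0 -0.31 0; 0.6 0 -0.25 0; 0.63 0 -0.19 0; 0.64 0 -0.14 0; 0.65 0 -0.09 0; 0.65 0 0 0; 0.65 0 0 0; 0.65 0 0.1 0; 0.64 0 0.13 0; 0.62 0 0.2 0; 0.61 0 0.24 0")

```text
time_s: 6.47
tcp_pos: [0.5408, -0.0813, 0.1374]
ee_rot: [[0.98, 0.198, -0.003], [0.198, -0.98, -0.001], [-0.003, 0.001, -1.0]]
wrist_force: [-3.7, -3.7, 4.5]
gripper_width: 0.134
gripper_force: 30.0
```

Emit:
step_arm(targets="0 0 0 0; 0 0 0 0")

```text
time_s: 6.63
tcp_pos: [0.5419, -0.081, 0.1369]
ee_rot: [[0.98, 0.198, -0.001], [0.198, -0.98, -0.001], [-0.001, 0.001, -1.0]]
wrist_force: [-1.3, -5.8, 2.0]
gripper_width: 0.128
gripper_force: 30.0
```

Emit:
step_arm(targets="0.3 0 0.14 0; 0.3 0 0.14 0; 0.3 0 0.15 0; 0 0 0 0; 0 0 0 0")

```text
time_s: 7.05
tcp_pos: [0.5454, -0.0804, 0.135]
ee_rot: [[0.98, 0.198, -0.011], [0.198, -0.98, -0.003], [-0.012, 0.0, -1.0]]
wrist_force: [-16.9, -3.9, 22.4]
gripper_width: 0.135
gripper_force: 30.0
```

Emit:
step_arm(targets="-0.2 0 -0.2 0; 0 0 0 0; 0 0 0 0")

```text
time_s: 7.3
tcp_pos: [0.5451, -0.0804, 0.1353]
ee_rot: [[0.98, 0.197, -0.007], [0.197, -0.98, -0.002], [-0.008, 0.0, -1.0]]
wrist_force: [-8.9, -4.9, 9.4]
gripper_width: 0.133
gripper_force: 30.0
```

Emit:
step_arm(targets="0 0 0 0; 0 0 0 0; 0 0 0 0; 0 0 -0.5 0; 0 0 -1 0; 0 0 -2 0; 0 0 -3 0; 0 0 -4 0; 0 0 -4 0; 0 0 -1.5 0; 0 0 0 0; 0 0 0 0", claw=4.5)

```text
time_s: 8.3
tcp_pos: [0.5494, -0.0788, 0.2965]
ee_rot: [[0.98, 0.198, 0.004], [0.198, -0.98, 0.001], [0.004, -0.0, -1.0]]
wrist_force: [-0.2, -0.3, -0.7]
gripper_width: 0.518
gripper_force: 0.0
```

```bash
python3 - <<'E'
from h import *
from station import cams,sense
print(sense()["tcp_pos"],sense()["wrist_force"])
b=cams.capture("scene")["frame"][125:275,285:435]
cv2.imwrite("pics/g2.png",cv2.resize(b,None,fx=4,fy=4,interpolation=2))
E
```

```text
[ 0.5494 -0.0788  0.2965] [-0.2233 -0.3445 -0.7383]
```

View pics/g2.png

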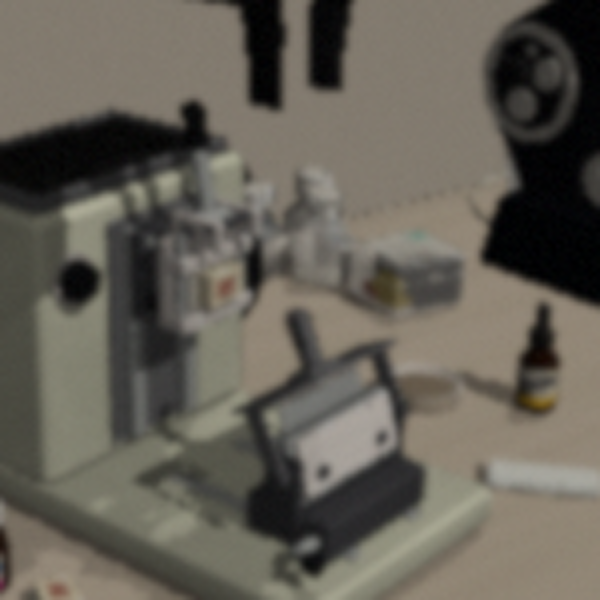

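The guard stands up over the blade, with its tab tip at crop (297,318). I'll check the angle and move above the lever.

```bash
python3 - <<'E'
from h import *
from station import cams
s=cams.capture("scene")
e,d=ray(s,285+297/4-.4,125+314/4-.4)
x=np.array([.98,.2,0]);y=np.array([-.2,.98,0]);P=np.array([.5454,-.0804,0])
t=((P-e)@y)/(d@y);q=e+t*d;O=np.array([.656,-.0556,0]);print(q,(q-O)@x,(q-O)@y)
E
```

```text
[ 0.544  -0.0807  0.1588] -0.11482187855850558 -0.0021840000000000904
```

Emit:
step_arm(targets="1 0 -1 0; 2 0 0 0; 2 0 0 0; 2 0 0 0; 0.8 0 0 0; 0 0 1 0; 0 0 1.5 0; 0 0 1.5 0; 0 0 1 0; 0 0 0.9 0; 0 0 0 0; 0 0 0 0")

```text
time_s: 9.4
tcp_pos: [0.625, -0.064, 0.2455]
ee_rot: [[0.98, 0.198, -0.001], [0.198, -0.98, -0.0], [-0.001, 0.0, -1.0]]
wrist_force: [0.6, 0.0, 0.2]
gripper_width: 0.517
gripper_force: 0.0
```

Emit:
step_arm(targets="0 0 0 0; 0 0 0 0; 0 0 0 0; 0 0 0 0; 0 0 0 0; 0 0 0 0; 0 0 0 0; 0 0 0 0", claw=0)

```text
time_s: 10.07
tcp_pos: [0.6255, -0.0642, 0.246]
ee_rot: [[0.98, 0.198, 0.0], [0.198, -0.98, -0.001], [0.0, 0.001, -1.0]]
wrist_force: [-0.1, -1.7, 1.1]
gripper_width: 0.157
gripper_force: 30.0
```

Emit:
step_arm(targets="-0.53 0 -0.08 0; -0.54 0 -0.04 0; -0.54 0 0.02 0; -0.54 0 0.05 0; -0.53 0 0.1 0; -0.52 0 0.15 0; -0.5 0 0.19 0; -0.49 0 0.24 0; -0.46 0 0.28 0; -0.44 0 0.32 0; -0.4 0 0.36 0; -0.38 0 0.38 0")

```text
time_s: 11.07
tcp_pos: [0.5724, -0.0751, 0.2318]
ee_rot: [[0.98, 0.2, 0.015], [0.2, -0.98, -0.0], [0.015, 0.003, -1.0]]
wrist_force: [1.1, 1.4, 14.9]
gripper_width: 0.157
gripper_force: 30.0
```

Emit:
step_arm(targets="0 0 0 0; 0 0 0 0")

```text
time_s: 11.23
tcp_pos: [0.5716, -0.0752, 0.2312]
ee_rot: [[0.98, 0.199, 0.013], [0.199, -0.98, -0.0], [0.013, 0.003, -1.0]]
wrist_force: [1.3, 1.0, 11.9]
gripper_width: 0.153
gripper_force: 30.0
```

Emit:
step_arm(targets="-0.25 0 0.25 0; -0.25 0 0.25 0; -0.2 0 0.25 0; 0 0 0 0; 0 0 0 0")

```text
time_s: 11.65
tcp_pos: [0.5644, -0.0766, 0.2232]
ee_rot: [[0.98, 0.199, 0.012], [0.199, -0.98, -0.0], [0.011, 0.003, -1.0]]
wrist_force: [-0.1, 0.2, 10.6]
gripper_width: 0.151
gripper_force: 30.0
```

Emit:
step_arm(targets="-0.2 0 0.25 0; -0.2 0 0.25 0; 0 0 0 0; 0 0 0 0")

```text
time_s: 11.98
tcp_pos: [0.5624, -0.0771, 0.2203]
ee_rot: [[0.98, 0.2, 0.017], [0.2, -0.98, -0.0], [0.017, 0.004, -1.0]]
wrist_force: [1.9, 3.0, 15.9]
gripper_width: 0.155
gripper_force: 30.0
```

Emit:
step_arm(targets="-0.2 0 0.2 0; -0.2 0 0.2 0; 0 0 0 0; 0 0 0 0")

```text
time_s: 12.32
tcp_pos: [0.5625, -0.0773, 0.22]
ee_rot: [[0.979, 0.202, 0.029], [0.202, -0.979, -0.0], [0.028, 0.006, -1.0]]
wrist_force: [4.2, 5.8, 24.2]
gripper_width: 0.153
gripper_force: 30.0
```

```bash
python3 - <<'E'
from h import *
from station import cams,sense
c=cams.capture("scene");cv2.imwrite("pics/l1full.png",c["frame"])
b=c["frame"][115:265,285:435]
cv2.imwrite("pics/l1.png",cv2.resize(b,None,fx=4,fy=4,interpolation=2))
# predicted pixel of lever hinge & stop grip and tip, guard tip
x=np.array([.98,.2,0]);y=np.array([-.2,.98,0]);P=np.array([.5454,-.0804,0]);O=np.array([.656,-.0556,0])+y*-.0015
f=200/np.tan(np.radians(c["vertical_fov"])/2)
for n,m,z in(("hinge",-.0425,.203),("grip",-.0911,.2415),("tip",-.1036,.2515),("tip-10deg",-.0425-.078*np.sin(.725),.203+.078*np.cos(.725)),("gtip",-.112,.163)):
    q=c["rotation"].T@(O+x*m+[0,0,z]-c["eye"]);u=f*q[0]/q[2]+c["cx"];v=f*q[1]/q[2]+c["cy"];print(n,(u-285)*4,(v-115)*4)
E
```

```text
hinge 206.87669895587578 258.9272423994155
grip 267.46712402277694 216.79229851037326
tip 284.0647796382491 205.0960415757893
tip-10deg 272.16864644951784 186.13061112563105
gtip 291.3407985231745 345.30306918632505
```

View pics/l1.png

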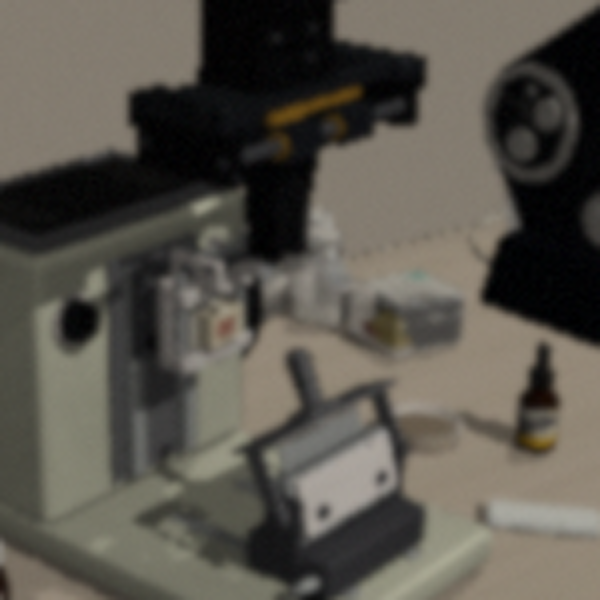

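Emit:
step_arm(targets="-0.25 0 0 0; -0.25 0 0 0; 0 0 0 0; 0 0 0 0")

```text
time_s: 12.7
tcp_pos: [0.5625, -0.0772, 0.22]
ee_rot: [[0.979, 0.202, 0.04], [0.202, -0.979, 0.002], [0.039, 0.006, -0.999]]
wrist_force: [15.1, 5.7, 16.8]
gripper_width: 0.153
gripper_force: 30.0
```

Emit:
step_arm(targets="0 0 0 0; 0 0 0 0; 0 0 0 0; 0 0 0 0; 0 0 0 0; 0 0 0 0; 0 0 0 0; 0 0 0 0; 0 0 0 0; 0 0 0 0; 0 0 0 0; 0 0 0 0")

```text
time_s: 13.7
tcp_pos: [0.5625, -0.0772, 0.22]
ee_rot: [[0.979, 0.202, 0.039], [0.202, -0.979, 0.001], [0.039, 0.007, -0.999]]
wrist_force: [15.5, 5.7, 17.2]
gripper_width: 0.155
gripper_force: 30.0
```

```bash
python3 -c "
from station import r
print(r.finish_job())"
```

```text
the job is handed in; nothing more can be done
None
```

I handed the job in at 13.7 s: the guard is over the blade at its stop, and the arm is holding the clamp lever against its forward stop, judged by force and position because the fingers hid the lever from the camera.

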